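# Free the heating block of a thermal mixer and hold it up level

### The job

On the thermal mixer, press the release lever down until it catches and stays down by itself, and let go of it. Then take the heating block by its handle, lift it out with its tubes, and hold it level and still over the mixer, with its foot at least 7 cm above the heater plate, so that a colleague can wipe the plate. Finish while still holding it there; never tip the block on the way, and leave the bottle, the well plate and the tube rack where they stand.

Things in the scene. Friction and masses are not known exactly. Their poses are not given: they have to be found in the camera images.
- mixer: White bench thermal mixer, fixed, 240 (x) x 216 (y) x 95 mm high; origin under its centre at table height, its x axis points from its front (sloped panel with a display) to its back, z up. On its flat top, towards the back, sits the heating block between two hooks; the release lever lies along the right (-y) edge of the top
- seat (a point): Centre of the heater plate's upper face, on the mixer 35 mm behind its origin and 100 mm above the table; axes as the mixer. A 10 mm high steel rim (5 mm above the plate) surrounds the foot of the block with 2.5 mm play in x and y
- lever_pad (a point): Centre of the upper face of the black finger pad (34 mm along the lever, 32 mm wide) at the front end of the release lever, on the lever. The pad is at the mixer's x about -48 mm and y = -88 mm, about 146 mm above the table when up, and 115 mm when held down (it goes about 31 mm down and 7 mm towards the front). The lever pivots at its rear end, about 107 mm behind the pad
- lever (a joint): Release lever, rad: 0 = up, the two hooks hold the block by its foot; 0.30 = fully down. An over-centre spring pushes it up (about 8 N at the pad at first, less as it goes down); past 0.21 it snaps down to 0.30 and stays there by itself, hooks drawn back 9 mm and the block free. Let go before that, it springs back up and the hooks close
- handle_mid (a point): Middle of the black grip of the block's lifting handle, midway of its thickness: a level bar along the block's y, 60 mm long, 16 mm wide (x), 14 mm high, on a steel bow whose posts stand at y = +-43 mm; 86 mm above the foot of the block, 42 mm above the tube caps. On the block; axes as the block's. It lies over the middle of the block
- block_center (a point): Centre of the heating block, 18 mm above its foot: aluminium, 80 (x) x 108 (y) mm at the foot, 36 mm high, with 14 small capped tubes that sit firmly in its top and stand 8 mm above it; z up. About 0.5 to 0.75 kg with the handle, whose weight is centred under the handle's middle. At the start it stands on the heater plate, its axes along the mixer's, 18 mm above seat
- bottle: Bystander: round bottle with a blue cap, 70 mm across, 140 mm high, on the table to the mixer's left (+y); origin under its centre
- well_plate: Bystander: flat clear six-well plate, 128 x 86 x 19 mm, on the table to the mixer's right (-y); origin under its centre
- tube_rack: Bystander: white rack with blue-capped tubes, 80 x 170 x 114 mm, on the table to the mixer's left (+y), behind the bottle; origin under its centre
Things that resemble listed ones, but are neither listed nor needed, are in the scene too. Leave any pink look-alike of the part that bears handle_mid alone.

How it is judged:
On the way, in this order (a step that is already met when the one before it is completed fails the run):
1. the release lever is held down by its catch, with the robot off it and the block still on its seat (value of joint lever above 0.27 rad and contact force between the arm and lever below 0.1 N and z of block_center in the frame of seat below 0.024 m), for 0.3 s.
2. the block is held clear above the heater plate (z of block_center in the frame of seat above 0.088 m and angle between block_center's own z axis and vertical below 0.12 rad), for 0.3 s.
At the end, for the whole second after the job is handed in: Lever still down; the block hangs from the gripper by its handle alone, foot 70 mm or more above the heater plate, centre within 50 mm sideways of the plate's, level within 0.12 rad, still (20 mm/s, 0.15 rad/s), clear of the mixer; the three bystanders within 20 mm of their places (all of step 2 and horizontal distance between block_center and seat below 0.05 m and linear speed of block below 0.02 m/s and angular speed of block below 0.15 rad/s and contact force between the fingers and handle above 2 N and contact force between block and mixer below 0.05 N and value of joint lever above 0.27 rad); the arm keeps its last pose, push and grip.
It fails at once if the block is tipped by more than 0.26 rad (angle between block_center's own z axis and vertical above 0.26 rad).
It fails at once if the bottle, the well plate or the tube rack is moved by more than 20 mm or knocked over (distance of any of bottle, well_plate, tube_rack from where it was at the start of the episode above 0.02 m or angle between any of bottle, tube_rack's own z axis and vertical above 0.3 rad).
It also fails if it takes over 48 s, if anything falls off the work surface, if the arm or the gripper's body presses on something with over 40 N, if the wrist force passes 120 N, or if a joint passes its speed limit or range.

### The arm

A 7-joint arm with a two-finger parallel gripper is mounted at the origin on the work surface. World frame = base frame: x ahead of the robot, y to its left, z up, the work surface at z = 0. Lengths are in m, angles in rad, forces in N, time in s.
With the tool pointing down it reaches from about 0.4 to 0.85 m from the base axis. Payload 4.5 kg.
Tool frame: the origin (TCP) lies at the very end of the fingers, on their centre line; the grasp point (between the pads) lies 19 mm behind it; z points along the fingers, x is the direction in which the jaws open and shut, and the axes are right-handed (so a half turn about z gives the same grasp; the last joint's range is limited). The gripper opens to 88 mm and grips with 3 to 60 N. Pads are 18 mm wide; open, the fingers measure 123 mm over their backs; the gripper's body (75 mm by 187 mm) begins 45 mm behind the grasp point.
Start: joints at [1.275, 0.689, -0.195, 1.565, 0.157, 0.902, -0.215], TCP at [0.202, -0.591, 0.239] pointing down, gripper open.
Joint ranges: [-3.01, 3.01], [-0.46, 2.08], [-1.47, 1.51], [0.13, 2.56], [-1, 4.14], [0.04, 2.09], [-2.66, 2.66]. Speed limits (rad/s): [2.57, 2.57, 3.14, 3.14, 3.14, 3.14, 3.14].

### API

Orientations are given as a unit quaternion [x, y, z, w].
In Python, from plant import * gives the robot as it stands.
- The arm moves only by the tool apply_moves, never from a script. Its argument "series" is a list of rows, each an object of numbers: "x", "y", "z": the shift along the tool's x, y, z in units of 80 cm (1.0 is 80 cm); "wx", "wy", "wz": the turn, a rotation vector about the tool's x, y, z in units of pi rad (1.0 is pi rad); "fingers": the opening, from -1 (shut) to 1 (fully open), so that 0 is half open. In form: [{"x": .., "y": .., "z": .., "wx": .., "wy": .., "wz": .., "fingers": ..}, ...]. A call has 1 to 8 rows; each row shifts and turns the pose as measured when the row begins, along the tool's axes as they then stand; what a row does not reach is not made up. A row lasts 1/8 s, in which the tool goes at most 62.5 mm and 10.7 degrees, less where a joint would pass 70% of its speed; a pose out of reach is approached as far as the arm can. A call with a number of a shift or a turn outside -1 to 1 is refused whole. A call with a gripper value outside its range is refused whole. The fingers move at their own pace and stop on an object; "force" is the grip in N (left out, the last holds). Time passes only in rows, so rows that do not move let the fingers close. It gives the time, the measured TCP pose, the force and the opening at its end, in the units of the state.
- get_state(): the state, without advancing time (a new reading comes with each control period).
- snapshot(name): name is "side" or "top"; returns (picture, depth): 480x640x3 uint8, red, green, blue; 480x640 float32, m along the optical axis (not along the pixel's ray), 0 where there is no reading.
- camera_model(name): a dict with "camera_matrix" (3x3 intrinsics, pixels), "dist_coeffs" ([k1, k2, p1, p2, k3] as OpenCV has them; the pictures are not rectified), "world_from_camera" (4x4, takes a point from camera to world coordinates). Camera axes: x right, y up, looking along -z (the intrinsics and any distortion apply to the point x, -y, -z); pixel columns grow to the right and rows downward; lengths in m; the calibration is good to about 2 mm. A picture is of the moment at which its call begins. camera_model takes no time and is no camera call.
- finish_job(): hands the job in, once; it reports no verdict.
The state is a dict: "clock": time; "q": joint angles; "qd": joint speeds; "joint_torque": joint torques, N m; "tool_pos": TCP position; "eef_rot": TCP orientation; "contact_force": force on the tool from outside, world axes, zero at the start; "moment": the same for the moment, N m; "opening": opening from 0.0 (shut) to 1.0 (fully open).
Only numpy, scipy, OpenCV 4.12 (cv2) and the standard library are available. Lean on these libraries where they do the work, as an engineer would, in place of code of your own. Each camera call takes 0.05 s, during which the arm holds its last target. There are 200 camera calls.

## Working session

There is one attempt and no reset: what is moved stays moved. The work goes in short steps, Python scripts to look and compute and a tool call to move; the robot and the scene stay as the last step left them, time stands still between calls to the robot, and variables do not carry over. Pictures are saved under pics/ and viewed, about 8 in all and at most 12, crops included, and the job is handed in when it is done.

Besides the shell and the picture viewer there is one more tool, called after "Request:" by a JSON object that holds its "api" and its "payload". apply_moves: Moves the arm, as the interface text tells. Its arguments: {"type":"object","properties":{"series":{"type":"array","items":{"type":"object","properties":{"x":{"type":"number"},"y":{"type":"number"},"z":{"type":"number"},"wx":{"type":"number"},"wy":{"type":"number"},"wz":{"type":"number"},"fingers":{"type":"number"}}}},"force":{"type":"number"}},"required":["series"]}

```bash
mkdir -p pics; cat > h.py <<'E'
from plant import *
import numpy as np, cv2
from scipy.spatial.transform import Rotation as R
def save(n,f):
    p,d=snapshot(n); cv2.imwrite(f'pics/{f}.png',p[:,:,::-1]); np.savez(f'pics/{f}.npz',p=p,d=d); return p,d
def ray(n,uv):
    c=camera_model(n); K=np.array(c['camera_matrix']);D=np.array(c['dist_coeffs']);T=np.array(c['world_from_camera'])
    q=cv2.undistortPoints(np.array(uv,float).reshape(-1,1,2),K,D).reshape(-1,2)
    v=np.c_[q[:,0],-q[:,1],-np.ones(len(q))]
    return T[:3,3],v@T[:3,:3].T
def onz(n,uv,z):
    o,v=ray(n,uv); return o+v*((z-o[2])/v[:,2])[:,None]
def ond(n,uv,d):
    o,v=ray(n,uv); return o+v*np.array(d)[:,None]
E
python3 - <<'E'
from h import *
for n in('side','top'):
    save(n,n+'0'); print(n,np.round(camera_model(n)['world_from_camera'],3).tolist(), np.round(camera_model(n)['camera_matrix'],0).tolist())
s=get_state(); print(s); print(R.from_quat(s['eef_rot']).as_matrix().round(3))
E
```

```text
side [[1.0, -0.0, -0.026, 0.604], [-0.021, 0.574, -0.819, -0.898], [0.015, 0.819, 0.574, 0.798], [0.0, 0.0, 0.0, 1.0]] [[526.0, 0.0, 317.0], [0.0, 526.0, 244.0], [0.0, 0.0, 1.0]]
top [[0.009, 0.993, -0.117, 0.506], [-1.0, 0.008, -0.011, 0.077], [-0.01, 0.117, 0.993, 1.303], [0.0, 0.0, 0.0, 1.0]] [[609.0, 0.0, 311.0], [0.0, 609.0, 240.0], [0.0, 0.0, 1.0]]
{'clock': 0.1, 'q': array([ 1.27478671,  0.6898513 , -0.19453315,  1.5661757 ,  0.15729376,
        0.9024975 , -0.21507281]), 'qd': array([ 0.00020481, -0.00216028, -0.00108001, -0.00406009, -0.00034654,
        0.00046708,  0.00054349]), 'joint_torque': array([-3.14024204e-03, -5.28500283e+01, -1.27149191e+00, -1.53839475e+01,
       -5.25394140e-02,  1.93656015e-03,  6.06755862e-05]), 'tool_pos': array([ 0.20221138, -0.59082471,  0.23803817]), 'eef_rot': array([ 8.13621053e-01, -5.81395036e-01, -6.55364356e-04, -4.05867289e-04]), 'contact_force': array([-0.35610561, -0.09489873,  0.14058759]), 'moment': array([0.0218031 , 0.05943035, 0.02055803]), 'opening': 1.0052604192880294}
[[ 0.324 -0.946 -0.001]
 [-0.946 -0.324  0.001]
 [-0.002  0.    -1.   ]]
```

View pics/top0.png

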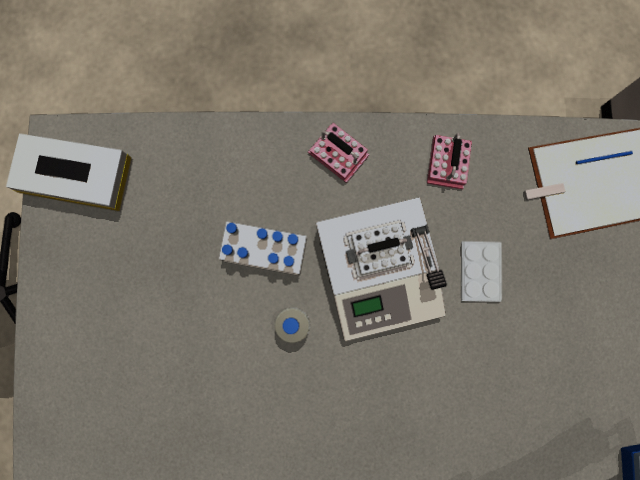

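View pics/side0.png

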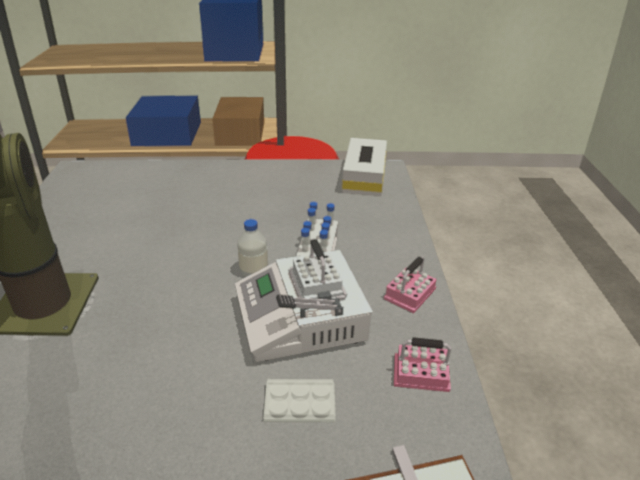

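Top view: the mixer's white top has corners near (317,220) and (420,199). The block handle is at (384,244), the lever pad at (436,279), the bottle at (291,326), the rack at (263,248) and the well plate at (481,271). In the side view the handle is at about (317,250) and the pad at (288,301).

```bash
python3 - <<'E'
from h import *
for n,hb,pb,hz,pz in(('top',(366,402,234,256),(424,450,268,290),.193,.146),):
    f=np.load(f'pics/{n}0.npz');p,d=f['p'],f['d']
    for nm,b,z in(('handle',hb,hz),('pad',pb,pz)):
        m=(p.max(2)<50).astype(np.uint8); k=np.zeros_like(m);k[b[2]:b[3],b[0]:b[1]]=m[b[2]:b[3],b[0]:b[1]]
        nn,l,st,c=cv2.connectedComponentsWithStats(k); i=1+np.argmax(st[1:,4])
        v,u=np.where(l==i); r=cv2.minAreaRect(np.c_[u,v].astype(np.float32))
        box=cv2.boxPoints(r); print(nm,c[i],st[i],np.round(onz(n,[c[i],r[0]],z),4).tolist())
        W=onz(n,box,z)[:,:2]; print(W.round(3).tolist())
        dd=d[v,u];P=ond(n,np.c_[u,v],dd); print('depth pts med',np.median(P,0).round(4),'z',np.percentile(P[:,2],[5,50,95]).round(3))
# white mixer top
p=np.load('pics/top0.npz')['p'].astype(int);d=np.load('pics/top0.npz')['d']
vv,uu=np.mgrid[190:350,305:455]; uv=np.c_[uu.ravel(),vv.ravel()]; P=ond('top',uv,d[190:350,305:455].ravel())
P=P[(abs(P[:,2]-.095)<.006)]
r=cv2.minAreaRect(P[:,:2].astype(np.float32)); print('mixer top',r,len(P)); print(cv2.boxPoints(r).round(3).tolist())
vv,uu=np.mgrid[190:350,305:455]; P=ond('top',uv,d[190:350,305:455].ravel());P=P[(P[:,2]>.02)];r=cv2.minAreaRect(P[:,:2].astype(np.float32)); print('mixer all',r); print(cv2.boxPoints(r).round(3).tolist())
E
python3 -c "
import cv2;a=cv2.imread('pics/top0.png')[190:350,300:510];cv2.imwrite('pics/c.png',cv2.resize(a,None,fx=3.7,fy=3.7,interpolation=cv2.INTER_CUBIC))"
```

```text
handle [383.50194553 244.41245136] [368 237  32  15 257] [[0.6298, -0.044, 0.193], [0.6316, -0.0433, 0.193]]
[[0.634, -0.013], [0.648, -0.069], [0.63, -0.073], [0.615, -0.018]]
depth pts med [ 0.6293 -0.0445  0.1932] z [0.188 0.193 0.197]
pad [435.84153005 279.95628415] [427 270  20  20 183] [[0.5676, -0.1493, 0.146], [0.5685, -0.1496, 0.146]]
[[0.58, -0.129], [0.59, -0.159], [0.557, -0.17], [0.547, -0.14]]
depth pts med [ 0.5674 -0.149   0.1479] z [0.14  0.148 0.152]
mixer top ((0.6009983420372009, -0.013729006052017212), (0.21045035123825073, 0.2920934557914734), 14.84686279296875) 4903
[[0.4620000123977661, 0.10000000149011612], [0.5370000004768372, -0.18199999630451202], [0.7400000095367432, -0.12800000607967377], [0.6650000214576721, 0.15399999916553497]]
mixer all ((0.5841271877288818, -0.01868288218975067), (0.2465430051088333, 0.2915366291999817), 13.964675903320312)
[[0.42899999022483826, 0.09300000220537186], [0.5, -0.1899999976158142], [0.7390000224113464, -0.12999999523162842], [0.6690000295639038, 0.15299999713897705]]
```

View pics/c.png

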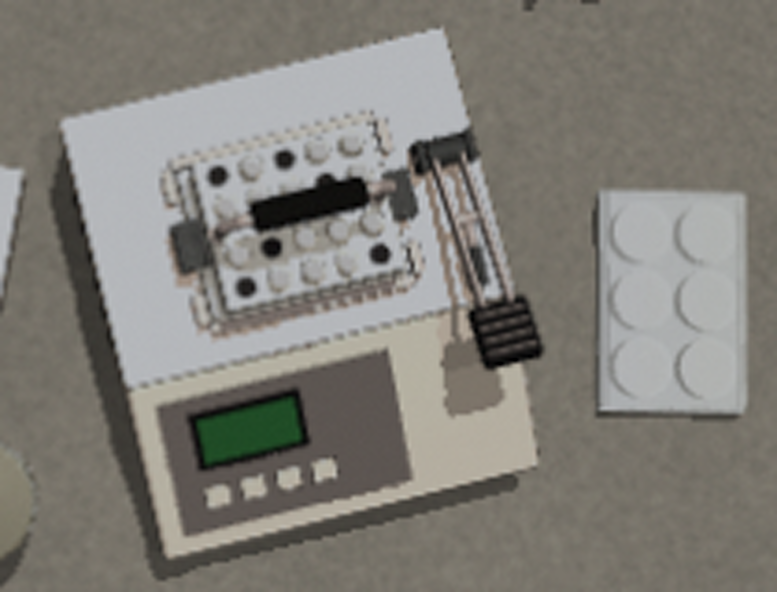

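Estimate: block handle at about (0.630, -0.044), lever pad at (0.568, -0.150), mixer yaw about 13.5°. I'll turn the tool so its wide body stays off the block, then go above the pad with the fingers shut.

Request:
{"api": "apply_moves", "payload": {"series": [{"wz": -0.057, "fingers": -1}, {"wz": -0.057, "fingers": -1}, {"wz": -0.057, "fingers": -1}, {"wz": -0.057, "fingers": -1}], "force": 20}}

```text
schema error: expected keys x, y, z, wx, wy, wz, fingers
```

```bash
cat >> h.py <<'E'
def go(x,y,z,yaw=None):
    s=get_state(); M=R.from_quat(s['eef_rot']).as_matrix(); d=np.array([x,y,z])-s['tool_pos']
    a=np.degrees(np.arctan2(M[1,0],M[0,0]))
    print('t',s['clock'],'pos',s['tool_pos'].round(4),'yaw',a.round(2),'zaxis',M[:,2].round(4),'F',s['contact_force'].round(2),'open',round(s['opening'],3))
    print('shift units',(M.T@d/.8).round(4),'rows',np.linalg.norm(d)/.0625)
    tgt=np.array([[1,0,0],[0,-1,0],[0,0,-1]]); ya=np.radians(a if yaw is None else yaw)
    T=R.from_euler('z',ya).as_matrix()@tgt
    print('turn units',(R.from_matrix(M.T@T).as_rotvec()/np.pi).round(4))
E
python3 -c "
from h import *
go(.568,-.150,.20,-30)"
```

```text
t 0.1 pos [ 0.2022 -0.5908  0.238 ] yaw -71.1 zaxis [-6.0e-04  1.4e-03 -1.0e+00] F [-0.36 -0.09  0.14] open 1.005
shift units [-0.3731 -0.6111  0.0481] rows 9.1853747467819
turn units [-1.000e-04  5.000e-04 -2.283e-01]
```

All the keys are required in each row.

Request:
{"api": "apply_moves", "payload": {"series": [{"x": 0, "y": 0, "z": 0, "wx": 0, "wy": 0, "wz": -0.057, "fingers": -1}, {"x": 0, "y": 0, "z": 0, "wx": 0, "wy": 0, "wz": -0.057, "fingers": -1}, {"x": 0, "y": 0, "z": 0, "wx": 0, "wy": 0, "wz": -0.057, "fingers": -1}, {"x": 0, "y": 0, "z": 0, "wx": 0, "wy": 0, "wz": -0.057, "fingers": -1}, {"x": 0, "y": 0, "z": 0, "wx": 0, "wy": 0, "wz": 0, "fingers": -1}], "force": 20}}

```text
clock: 0.72
tool_pos: [0.2012, -0.5891, 0.2355]
eef_rot: [0.968, -0.249, -0.002, -0.003]
contact_force: [1.2, 0.2, -0.4]
opening: 0.456
```

```bash
python3 -c "
from h import *
go(.568,-.150,.22,-30)"
```

```text
t 0.725 pos [ 0.2012 -0.5891  0.2355] yaw -28.84 zaxis [-0.0033  0.0065 -1.    ] F [ 1.21  0.15 -0.44] open 0.456
shift units [ 0.137  -0.7018  0.0215] rows 9.156801382843112
turn units [-0.0013  0.0019  0.0065]
```

Request:
{"api": "apply_moves", "payload": {"series": [{"x": 0.014, "y": -0.07, "z": 0, "wx": 0, "wy": 0, "wz": 0, "fingers": -1}, {"x": 0.014, "y": -0.07, "z": 0, "wx": 0, "wy": 0, "wz": 0, "fingers": -1}, {"x": 0.014, "y": -0.07, "z": 0, "wx": 0, "wy": 0, "wz": 0, "fingers": -1}, {"x": 0.014, "y": -0.07, "z": 0, "wx": 0, "wy": 0, "wz": 0, "fingers": -1}, {"x": 0.014, "y": -0.07, "z": 0, "wx": 0, "wy": 0, "wz": 0, "fingers": -1}, {"x": 0.014, "y": -0.07, "z": 0, "wx": 0, "wy": 0, "wz": 0, "fingers": -1}, {"x": 0.014, "y": -0.07, "z": 0, "wx": 0, "wy": 0, "wz": 0, "fingers": -1}, {"x": 0, "y": 0, "z": 0, "wx": 0, "wy": 0, "wz": 0, "fingers": -1}]}}

```text
clock: 1.72
tool_pos: [0.4714, -0.279, 0.2348]
eef_rot: [0.964, -0.266, -0.001, -0.003]
contact_force: [-0.5, 0.3, 0.6]
opening: 0.003
```

```bash
python3 -c "
from h import *
go(.568,-.150,.22,-30)"
```

```text
t 1.725 pos [ 0.4714 -0.279   0.2348] yaw -30.87 zaxis [-0.0013  0.0066 -1.    ] F [-0.54  0.26  0.65] open 0.003
shift units [ 0.021  -0.2003  0.0194] rows 2.5896842988618065
turn units [-0.0016  0.0014 -0.0048]
```

Request:
{"api": "apply_moves", "payload": {"series": [{"x": 0.006, "y": -0.06, "z": 0, "wx": 0, "wy": 0.001, "wz": 0, "fingers": -1}, {"x": 0.006, "y": -0.06, "z": 0, "wx": 0, "wy": 0, "wz": 0, "fingers": -1}, {"x": 0.006, "y": -0.06, "z": 0.005, "wx": 0, "wy": 0, "wz": 0, "fingers": -1}, {"x": 0.003, "y": -0.03, "z": 0.01, "wx": 0, "wy": 0, "wz": 0, "fingers": -1}, {"x": 0, "y": 0, "z": 0, "wx": 0, "wy": 0, "wz": 0, "fingers": -1}]}}

```text
clock: 2.35
tool_pos: [0.573, -0.1459, 0.2217]
eef_rot: [0.961, -0.277, -0.001, -0.0]
contact_force: [-0.4, -0.1, -0.2]
opening: 0.003
```

```bash
python3 -c "
from h import *
go(.566,-.150,.16,-30)
save('side','side1');save('top','top1')
a=cv2.imread('pics/top1.png')[180:360,290:510];b=cv2.imread('pics/side1.png')[200:380,200:420]
cv2.imwrite('pics/c1.png',cv2.resize(np.hstack([a,b]),None,fx=1.8,fy=1.8))"
```

```text
t 2.35 pos [ 0.573  -0.1459  0.2217] yaw -32.16 zaxis [-0.0023  0.001  -1.    ] F [-0.43 -0.11 -0.2 ] open 0.003
shift units [-0.0045  0.009   0.0772] rows 0.9961439501597857
turn units [ 0.0001  0.0008 -0.012 ]
```

View pics/c1.png

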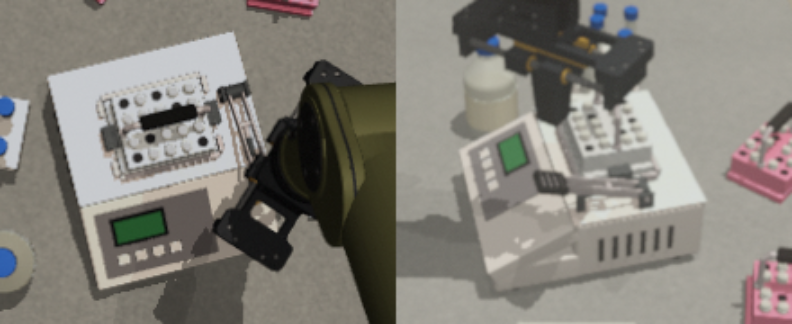

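The left crop (top view) shows the gripper body lying clear of the block. The right crop (side view) shows the shut fingers at about (550,115), right above the pad at (548,182). Now I'll press.

Request:
{"api": "apply_moves", "payload": {"series": [{"x": -0.0045, "y": 0.009, "z": 0.03, "wx": 0, "wy": 0, "wz": 0, "fingers": -1}, {"x": 0, "y": 0, "z": 0.03, "wx": 0, "wy": 0, "wz": 0, "fingers": -1}, {"x": 0, "y": 0, "z": 0.02, "wx": 0, "wy": 0, "wz": 0, "fingers": -1}, {"x": 0, "y": 0, "z": 0.015, "wx": 0, "wy": 0, "wz": 0, "fingers": -1}]}}

```text
clock: 2.95
tool_pos: [0.5613, -0.1626, 0.1468]
eef_rot: [0.958, -0.286, -0.0, 0.004]
contact_force: [-4.8, 1.9, 7.6]
opening: 0.002
```

```bash
python3 -c "
from h import *
go(.564,-.151,.12,-30)"
```

```text
t 2.95 pos [ 0.5613 -0.1626  0.1468] yaw -33.19 zaxis [-0.0027 -0.0072 -1.    ] F [-4.8   1.93  7.63] open 0.002
shift units [-0.0052 -0.0143  0.0334] rows 0.4698684505909773
turn units [ 0.0024 -0.0005 -0.0177]
```

In contact, but about 12 mm off the pad centre. I'll lift a little, recentre and press.

Request:
{"api": "apply_moves", "payload": {"series": [{"x": 0, "y": 0, "z": -0.015, "wx": 0, "wy": 0, "wz": 0, "fingers": -1}, {"x": -0.005, "y": -0.014, "z": 0, "wx": 0, "wy": 0, "wz": 0, "fingers": -1}, {"x": 0, "y": 0, "z": 0, "wx": 0.002, "wy": 0, "wz": 0, "fingers": -1}]}}

```text
clock: 3.32
tool_pos: [0.5656, -0.1505, 0.1607]
eef_rot: [0.958, -0.286, 0.002, 0.0]
contact_force: [-0.1, -0.2, -0.1]
opening: 0.006
```

```bash
python3 -c "
from h import *
go(.564,-.151,.12,-30)"
```

```text
t 3.325 pos [ 0.5656 -0.1505  0.1607] yaw -33.24 zaxis [ 0.0043 -0.0017 -1.    ] F [-0.05 -0.16 -0.11] open 0.006
shift units [-0.0016  0.0016  0.0509] rows 0.6519685717640745
turn units [-0.0003 -0.0014 -0.018 ]
```

Request:
{"api": "apply_moves", "payload": {"series": [{"x": 0, "y": 0, "z": 0.015, "wx": 0, "wy": 0, "wz": 0, "fingers": -1}, {"x": -0.001, "y": 0, "z": 0.015, "wx": 0, "wy": 0, "wz": 0, "fingers": -1}, {"x": -0.001, "y": 0, "z": 0.012, "wx": 0, "wy": 0, "wz": 0, "fingers": -1}, {"x": -0.001, "y": 0, "z": 0.012, "wx": 0, "wy": 0, "wz": 0, "fingers": -1}]}}

```text
clock: 3.82
tool_pos: [0.5624, -0.1508, 0.1155]
eef_rot: [0.958, -0.287, 0.002, 0.002]
contact_force: [-0.6, -0.7, 1.0]
opening: 0.007
```

```bash
python3 -c "
from h import *
go(.561,-.152,.115,-30)"
```

```text
t 3.825 pos [ 0.5624 -0.1508  0.1155] yaw -33.3 zaxis [ 0.0026 -0.004  -1.    ] F [-0.64 -0.74  0.97] open 0.007
shift units [-0.0007  0.0022  0.0007] rows 0.03091512110758527
turn units [ 0.0006 -0.0014 -0.0183]
```

Force dropped to 1 N at z = 0.1155, so it probably snapped. I'll retreat straight up and check.

Request:
{"api": "apply_moves", "payload": {"series": [{"x": 0, "y": 0, "z": -0.05, "wx": 0, "wy": 0, "wz": 0, "fingers": -1}, {"x": 0, "y": 0, "z": -0.06, "wx": 0, "wy": 0, "wz": 0, "fingers": -1}, {"x": 0, "y": 0, "z": -0.06, "wx": 0, "wy": 0, "wz": 0, "fingers": 1}, {"x": 0, "y": 0, "z": 0, "wx": 0, "wy": 0, "wz": -0.058, "fingers": 1}, {"x": 0, "y": 0, "z": 0, "wx": 0, "wy": 0, "wz": -0.058, "fingers": 1}, {"x": 0, "y": 0, "z": 0, "wx": 0, "wy": 0, "wz": -0.058, "fingers": 1}, {"x": 0, "y": 0, "z": 0, "wx": 0, "wy": 0, "wz": -0.058, "fingers": 1}, {"x": 0, "y": 0, "z": 0, "wx": 0, "wy": 0, "wz": -0.02, "fingers": 1}]}}

```text
clock: 4.82
tool_pos: [0.5637, -0.1479, 0.2495]
eef_rot: [0.993, 0.118, 0.001, 0.0]
contact_force: [-0.4, -0.2, 0.0]
opening: 0.661
```

```bash
python3 -c "
from h import *
go(.630,-.044,.24,13.5)
save('side','side2')
b=cv2.imread('pics/side2.png')[200:380,200:420]
cv2.imwrite('pics/c2.png',cv2.resize(b,None,fx=3,fy=3))"
```

```text
t 4.825 pos [ 0.5637 -0.1479  0.2495] yaw 13.58 zaxis [ 0.0013 -0.     -1.    ] F [-0.39 -0.15  0.04] open 0.661
shift units [ 0.1111 -0.1068  0.0119] rows 1.9780207373149565
turn units [ 0.0001 -0.0004  0.0004]
```

View pics/c2.png

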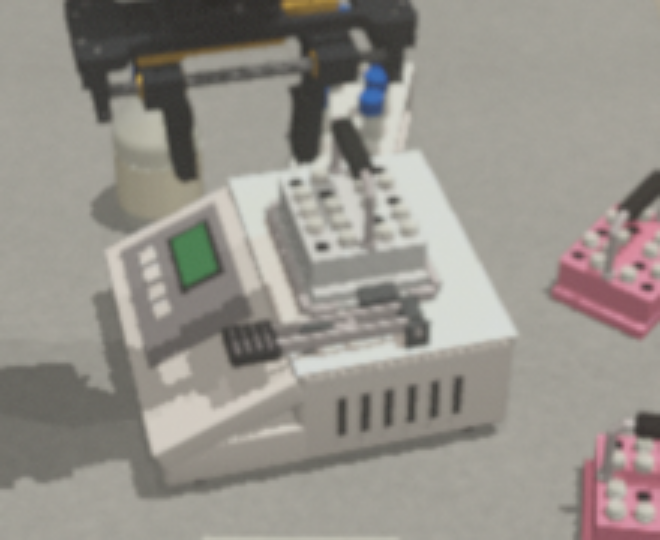

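The lever is lying down at pad (250,343) and the hooks are drawn back. The block is on its seat, with the handle bar at crop (350,148). Next I'll move over the handle and refine its position with the side view.

Request:
{"api": "apply_moves", "payload": {"series": [{"x": 0.028, "y": -0.027, "z": 0, "wx": 0, "wy": 0, "wz": 0, "fingers": 1}, {"x": 0.028, "y": -0.027, "z": 0, "wx": 0, "wy": 0, "wz": 0, "fingers": 1}, {"x": 0.028, "y": -0.027, "z": 0, "wx": 0, "wy": 0, "wz": 0, "fingers": 1}, {"x": 0.014, "y": -0.014, "z": 0, "wx": 0, "wy": 0, "wz": 0, "fingers": 1}, {"x": 0, "y": 0, "z": 0, "wx": 0, "wy": 0, "wz": 0, "fingers": 1}]}}

```text
clock: 5.5
tool_pos: [0.6233, -0.0543, 0.246]
eef_rot: [0.993, 0.115, -0.001, -0.0]
contact_force: [-1.5, -0.3, 0.0]
opening: 1.0
```

```bash
python3 -c "
from h import *
f=np.load('pics/side2.npz');p,d=f['p'],f['d']
k=np.zeros((480,640),np.uint8);b=(238,262,308,328)
k[b[0]:b[1],b[2]:b[3]]=p[b[0]:b[1],b[2]:b[3]].max(2)<60
n,l,st,c=cv2.connectedComponentsWithStats(k);i=1+np.argmax(st[1:,4]);print(st[i],c[i],onz('side',[c[i]],.188).round(4))
v,u=np.where(l==i);P=ond('side',np.c_[u,v],d[v,u]);print(np.median(P,0).round(4),P.min(0).round(3),P.max(0).round(3))
go(.630,-.044,.167,13.5)
"
```

```text
Traceback (most recent call last):
ValueError: attempt to get argmax of an empty sequence
```

```bash
python3 -c "
from h import *
f=np.load('pics/side2.npz');p,d=f['p'],f['d']
k=np.zeros((480,640),np.uint8);b=(238,262,308,328)
k[b[0]:b[1],b[2]:b[3]]=p[b[0]:b[1],b[2]:b[3]].max(2)<85
n,l,st,c=cv2.connectedComponentsWithStats(k);i=1+np.argmax(st[1:,4]);print(st[i],c[i],onz('side',[c[i]],.188).round(4))
v,u=np.where(l==i);P=ond('side',np.c_[u,v],d[v,u]);print(np.median(P,0).round(4),P.min(0).round(3),P.max(0).round(3))
go(.630,-.044,.167,13.5)
"
```

```text
[311 240  14  19 124] [316.58870968 248.5483871 ] [[ 0.63   -0.0443  0.188 ]]
[ 0.6303 -0.0502  0.1932] [ 0.619 -0.075  0.183] [ 0.644 -0.019  0.197]
t 5.5 pos [ 0.6233 -0.0543  0.246 ] yaw 13.24 zaxis [-1.5e-03  5.0e-04 -1.0e+00] F [-1.46 -0.34  0.03] open 1.0
shift units [ 0.0112 -0.0105  0.0987] rows 1.2790899598449745
turn units [-0.0002  0.0004 -0.0015]
```

Both views agree on (0.630, -0.044). I'll centre and descend.

Request:
{"api": "apply_moves", "payload": {"series": [{"x": 0.011, "y": -0.0105, "z": 0, "wx": 0, "wy": 0, "wz": 0, "fingers": 1}, {"x": 0, "y": 0, "z": 0.02, "wx": 0, "wy": 0, "wz": 0, "fingers": 1}, {"x": 0, "y": 0, "z": 0.02, "wx": 0, "wy": 0, "wz": 0, "fingers": 1}]}}

```text
clock: 5.88
tool_pos: [0.6299, -0.0468, 0.2126]
eef_rot: [0.994, 0.113, -0.0, 0.001]
contact_force: [0.1, 0.0, 0.8]
opening: 0.995
```

```bash
python3 -c "
from h import *
go(.630,-.044,.167,13.5)"
```

```text
t 5.875 pos [ 0.6299 -0.0468  0.2126] yaw 13.0 zaxis [-7.e-04 -2.e-03 -1.e+00] F [0.12 0.04 0.79] open 0.995
shift units [ 0.001  -0.0035  0.057 ] rows 0.7316989094750721
turn units [ 0.0006  0.0004 -0.0028]
```

Request:
{"api": "apply_moves", "payload": {"series": [{"x": 0.001, "y": -0.004, "z": 0.02, "wx": 0, "wy": 0, "wz": -0.003, "fingers": 1}, {"x": 0, "y": -0.001, "z": 0.02, "wx": 0, "wy": 0, "wz": 0, "fingers": 1}, {"x": 0, "y": 0, "z": 0.014, "wx": 0, "wy": 0, "wz": 0, "fingers": 1}, {"x": 0, "y": 0, "z": 0, "wx": 0, "wy": 0, "wz": 0, "fingers": 1}]}}

```text
clock: 6.38
tool_pos: [0.6273, -0.0442, 0.1633]
eef_rot: [0.993, 0.118, -0.003, 0.001]
contact_force: [-0.5, 0.4, 0.9]
opening: 0.998
```

```bash
python3 -c "
from h import *
go(.630,-.044,.167,13.5)"
```

```text
t 6.375 pos [ 0.6273 -0.0442  0.1633] yaw 13.51 zaxis [-0.0067 -0.0028 -1.    ] F [-0.52  0.44  0.85] open 0.998
shift units [ 0.0033  0.0006 -0.0047] rows 0.07383155257535745
turn units [0.0004 0.0023 0.    ]
```

Request:
{"api": "apply_moves", "payload": {"series": [{"x": 0.003, "y": 0, "z": -0.004, "wx": 0, "wy": 0.002, "wz": 0, "fingers": 1}, {"x": 0, "y": 0, "z": 0, "wx": 0, "wy": 0, "wz": 0, "fingers": -1}, {"x": 0, "y": 0, "z": 0, "wx": 0, "wy": 0, "wz": 0, "fingers": -1}, {"x": 0, "y": 0, "z": 0, "wx": 0, "wy": 0, "wz": 0, "fingers": -1}, {"x": 0, "y": 0, "z": 0, "wx": 0, "wy": 0, "wz": 0, "fingers": -1}, {"x": 0, "y": 0, "z": 0, "wx": 0, "wy": 0, "wz": 0, "fingers": -1}, {"x": 0, "y": 0, "z": 0, "wx": 0, "wy": 0, "wz": 0, "fingers": -1}, {"x": 0, "y": 0, "z": 0, "wx": 0, "wy": 0, "wz": 0, "fingers": -1}], "force": 45}}

```text
clock: 7.38
tool_pos: [0.6312, -0.0434, 0.1687]
eef_rot: [0.993, 0.117, 0.002, 0.001]
contact_force: [0.2, -0.2, -1.3]
opening: 0.229
```

Request:
{"api": "apply_moves", "payload": {"series": [{"x": 0, "y": 0, "z": 0, "wx": 0, "wy": 0, "wz": 0, "fingers": -1}, {"x": 0, "y": 0, "z": 0, "wx": 0, "wy": 0, "wz": 0, "fingers": -1}, {"x": 0, "y": 0, "z": 0, "wx": 0, "wy": 0, "wz": 0, "fingers": -1}]}}

```text
clock: 7.75
tool_pos: [0.6304, -0.0436, 0.1685]
eef_rot: [0.993, 0.117, 0.001, 0.001]
contact_force: [-1.1, -0.5, 0.8]
opening: 0.172
```

```bash
python3 -c "
from h import *
go(.630,-.044,.167,13.5); s=get_state();print(s['moment'])"
```

```text
t 7.75 pos [ 0.6304 -0.0436  0.1685] yaw 13.48 zaxis [ 0.0021 -0.0015 -1.    ] F [-1.07 -0.51  0.8 ] open 0.172
shift units [-0.0006  0.0003  0.0018] rows 0.024968740211434026
turn units [ 0.0006 -0.0005 -0.0001]
[0.00881123 0.03863285 0.00521473]
```

It grips at 15 mm with almost no side force. I'll lift gently at first.

Request:
{"api": "apply_moves", "payload": {"series": [{"x": 0, "y": 0, "z": -0.006, "wx": 0, "wy": 0, "wz": 0, "fingers": -1}, {"x": 0, "y": 0, "z": -0.008, "wx": 0, "wy": 0, "wz": 0, "fingers": -1}, {"x": 0, "y": 0, "z": -0.01, "wx": 0, "wy": 0, "wz": 0, "fingers": -1}, {"x": 0, "y": 0, "z": -0.01, "wx": 0, "wy": 0, "wz": 0, "fingers": -1}]}}

```text
clock: 8.25
tool_pos: [0.6284, -0.044, 0.1945]
eef_rot: [0.993, 0.118, -0.002, 0.001]
contact_force: [0.2, 0.4, -6.0]
opening: 0.175
```

```bash
python3 -c "
from h import *
go(.630,-.044,.262,13.5); s=get_state();print(s['moment'])
save('side','side3')
b=cv2.imread('pics/side3.png')[180:380,200:420]
cv2.imwrite('pics/c3.png',cv2.resize(b,None,fx=3,fy=3))"
```

```text
t 8.25 pos [ 0.6284 -0.044   0.1945] yaw 13.5 zaxis [-0.0035 -0.0018 -1.    ] F [ 0.25  0.41 -6.03] open 0.175
shift units [ 0.0016  0.0005 -0.0843] rows 1.0798529142769975
turn units [0.0003 0.0012 0.    ]
[-0.04583092 -0.12321759  0.01953448]
```

View pics/c3.png

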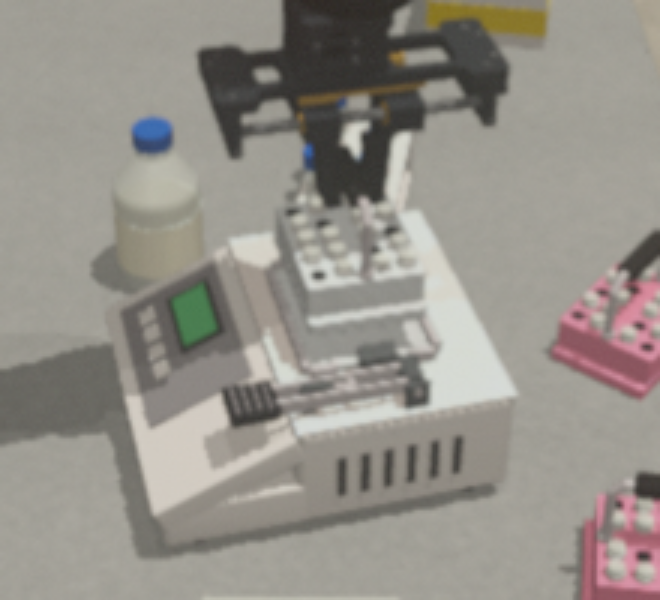

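The block hangs level about 25 mm above the plate (6 N, about 0.6 kg), with its front edge at crop (310-420, 300). The lever is still down. I'll continue to about 95 mm above the plate.

Request:
{"api": "apply_moves", "payload": {"series": [{"x": 0.001, "y": 0, "z": -0.016, "wx": 0, "wy": 0.001, "wz": 0, "fingers": -1}, {"x": 0, "y": 0, "z": -0.016, "wx": 0, "wy": 0, "wz": 0, "fingers": -1}, {"x": 0, "y": 0, "z": -0.016, "wx": 0, "wy": 0, "wz": 0, "fingers": -1}, {"x": 0, "y": 0, "z": -0.016, "wx": 0, "wy": 0, "wz": 0, "fingers": -1}, {"x": 0, "y": 0, "z": -0.014, "wx": 0, "wy": 0, "wz": 0, "fingers": -1}, {"x": 0, "y": 0, "z": -0.006, "wx": 0, "wy": 0, "wz": 0, "fingers": -1}, {"x": 0, "y": 0, "z": 0, "wx": 0, "wy": 0, "wz": 0, "fingers": -1}, {"x": 0, "y": 0, "z": 0, "wx": 0, "wy": 0, "wz": 0, "fingers": -1}]}}

```text
clock: 9.3
tool_pos: [0.6297, -0.0436, 0.2685]
eef_rot: [0.993, 0.118, 0.001, 0.001]
contact_force: [-0.2, -0.3, -6.6]
opening: 0.173
```

Request:
{"api": "apply_moves", "payload": {"series": [{"x": 0, "y": 0, "z": 0, "wx": 0, "wy": 0, "wz": 0, "fingers": -1}, {"x": 0, "y": 0, "z": 0, "wx": 0, "wy": 0, "wz": 0, "fingers": -1}, {"x": 0, "y": 0, "z": 0, "wx": 0, "wy": 0, "wz": 0, "fingers": -1}, {"x": 0, "y": 0, "z": 0, "wx": 0, "wy": 0, "wz": 0, "fingers": -1}]}}

```text
clock: 9.8
tool_pos: [0.6291, -0.0437, 0.2672]
eef_rot: [0.993, 0.118, -0.0, 0.001]
contact_force: [-0.8, -0.2, -5.4]
opening: 0.173
```

```bash
python3 -c "
from h import *
go(.630,-.044,.262,13.5); s=get_state();print(s['moment'],abs(s['qd']).max())
save('side','side4')
b=cv2.imread('pics/side4.png')[140:380,180:440]
cv2.imwrite('pics/c4.png',cv2.resize(b,None,fx=2.5,fy=2.5)); go(.63,-.044,.262)"
```

```text
t 9.8 pos [ 0.6291 -0.0437  0.2672] yaw 13.52 zaxis [ 1.0e-04 -1.1e-03 -1.0e+00] F [-0.79 -0.23 -5.41] open 0.173
shift units [0.001  0.0007 0.0065] rows 0.08423949291735736
turn units [0.0004 0.0001 0.0001]
[-0.03896123 -0.12907026  0.00017163] 0.0019749495454057507
t 9.85 pos [ 0.6291 -0.0437  0.2672] yaw 13.52 zaxis [ 1.0e-04 -1.2e-03 -1.0e+00] F [ 0.29  0.43 -6.09] open 0.172
shift units [0.0011 0.0006 0.0065] rows 0.08458160379854111
turn units [0.0004 0.0001 0.    ]
```

View pics/c4.png

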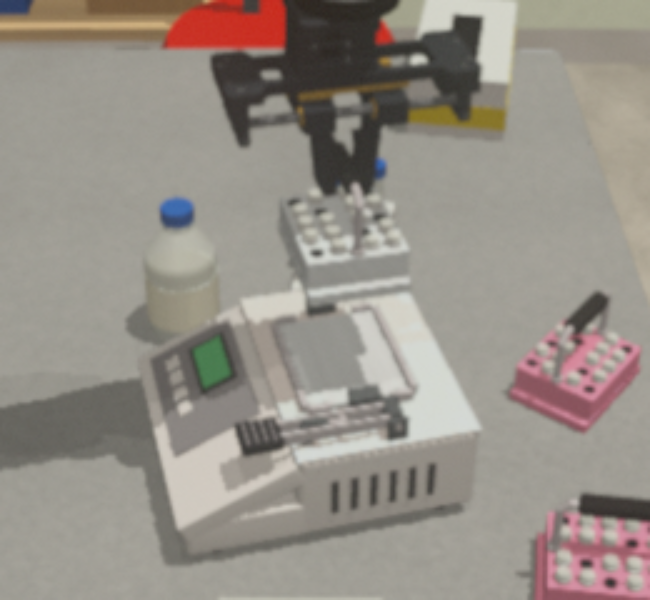

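The block hangs level above the bare plate (crop 350,360). The lever is down (260,437) and the bottle is in place. Handing in.

```bash
python3 -c "
from h import *
finish_job()"
```

```text
the job is handed in; nothing more can be done
```

The job is handed in with the arm still holding the heating block over the mixer; the hand-in gives no verdict.

- **Lever:** I pressed it with shut fingers until it snapped down, then moved off. The first touch landed about 12 mm off the pad's centre, so I lifted, recentred and pressed again. The pictures taken afterwards show it staying down.
- **Block:** I took it by the handle with 45 N. The measured opening was 15 mm on the 16 mm bar. I lifted it straight up by about 99 mm, more than the 70 mm needed.
- **Last checks:**
    - The arm was still after 9.85 s of the 48 s, with joint speeds of 0.002 rad/s or less.
    - The tool was vertical to about 0.001 rad and within 1 mm sideways of where I gripped.
    - The load was a steady 5.4 to 6.6 N, about 0.6 kg.
    - In the last picture the block looks level above the bare plate, and the bottle looks undisturbed.
- **Not checked:** I did not measure the block's own tilt separately from the tool's. The well plate and rack were only partly in the last picture, and I did not measure their positions again. The arm did not go near them at their height.

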